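# Load a jar in the sealing dial and index it to the third stop

### The job

Take the small foil-topped jar, the one without a screw cap, and slide it down into the cup at the dial's loading station (the cup above the steel tongue that sticks out from under the plate) until it stands upright on the cup's floor, without dropping it, then let it go. Take the dial by its T-knob and turn it smoothly counter-clockwise as seen from above, counting the clicks, to the third stop, which brings the jar under the sealing head; do not run on past that stop or turn the dial backwards. Finish still gripping the knob, holding the dial still on that stop for the seal, with all the other jars and packing things left where they are (the two jars already in the dial just ride along).

Things in the scene. Friction and masses are not known exactly. Their poses are not given: they have to be found in the camera images.
- foil_jar: The jar to load: round glass jar 40 mm in diameter with straight sides up to 66 mm, foot bevelled 3.5 mm, then a 33 mm neck closed by a flat foil disc (35 mm, small tab), 78 mm high in all, about 0.11 kg. Stands upright on the table, left of the dial unit, among two capped jars. Origin: centre of its underside; z along its axis, upwards.
- dial_unit: The fixed dial sealing unit: round white drum (250 mm across the foot) under a 310 mm aluminium index plate whose top lies 54 mm above the table; beside the plate a 26 mm steel column whose level arm carries the sealing head over one cup. Nothing of it is higher than 206 mm. Origin: on the plate's axis, at table height. Its +x points away from the robot, turned a little differently in each start.
- load_station (a point): Fixed point: where the middle of a cup's floor is at the loading station, the near side of the plate, 125 mm from the plate's axis, 54 mm above the table. A 44 mm wide steel tongue sticks out 75 mm from under the plate's edge here, 38 to 52 mm above the table, to mark it. At the start an empty cup stands exactly here.
- load_cup (a point): The middle of the floor of that cup (moves with the plate). The plate has 15 cups, 24 degrees apart, on a circle of 125 mm radius: upright round white sleeves with a bore of 43 mm, 50 mm outside, 26 mm deep (rim 80 mm above the table). All are empty but two on the far side.
- head_face (a point): Middle of the underside of the sealing head (a white bell 58 mm wide, from 138 to 190 mm above the table), fixed, straight above the cup place that is three stops (72 degrees) counter-clockwise of the loading station. A jar seated in a cup passes under it with 6 mm to spare.
- dial: The turning part: index plate, cups and T-knob in one. Origin: on the plate's axis, at table height; z up; its own x lies along the knob's bar (seen from above).
- knob_grip (a point): Middle of the bar of the T-knob, on the plate's axis, 124 mm above the table: a black bar 82 mm long, 16 mm thick and 22 mm high, rounded ends, on a 12 mm round stem. Below the bar only the stem stands, down to the hub 72 mm above the table. Turning the bar turns the plate directly.
- index (a joint): Turn of plate and knob in rad, 0 at the start, growing counter-clockwise seen from above. Click stops every 24 degrees (0.4189 rad): the third is at 1.257. Between stops the plate first resists by up to 0.25 N m, then, past the ridge midway, is drawn on as strongly to the next stop, where it stays by itself. Jerks make the jars rattle in their cups.
- capped_jar_a: Bystander: glass jar like the one to load but with a black 43 mm screw cap, 85 mm high, standing on the table. Origin: centre of its underside.
- capped_jar_b: Bystander: a second capped jar, the same.
- dial_jar_a: Bystander: a capped jar standing in a cup on the far side of the plate; it rides along. Origin: centre of its underside.
- dial_jar_b: Bystander: a capped jar in the next cup, the same.
- kraft_bottle_a: Bystander: small amber bottle with a paper-wrapped top, 44 mm wide, 85 mm high, behind on the left. Origin: centre of its underside.
- kraft_bottle_b: Bystander: a second such bottle.
- tub: Bystander: clear tub with a white lid, 92 mm wide, 105 mm high, near right. Origin: centre of its underside.
- carton: Bystander: white and blue carton 70 x 70 x 100 mm, far left. Origin: centre of its underside.

How it is judged (in metres and radians):
On the way, in this order (a step that is already met when the one before it is completed fails the run):
1. the foil-topped jar stands seated and let go in the cup at the loading station, the dial still on its starting stop (horizontal distance between foil_jar and load_cup below 0.004 m and height (world z) of foil_jar between 0.05 and 0.058 m and angle between foil_jar's own z axis and vertical below 0.08 rad and horizontal distance between load_cup and load_station below 0.012 m and contact force between the fingers and foil_jar below 0.1 N and linear speed of foil_jar below 0.05 m/s), for 0.2 s.
2. the knob is gripped while the dial is still on its starting stop (contact force between the fingers and dial above 5 N and distance between the grasp point and knob_grip below 0.035 m and value of joint index below 0.2 rad), for 0.1 s.
At the end, for the whole second after the job is handed in: The dial rests on the third stop (within 0.06 rad of 1.257), the foil-topped jar stands upright on its cup's floor (within 4 mm of the cup's axis) under the sealing head (within 11 mm), and the fingers still grip the T-knob with over 5 N, the tool point within 35 mm of the bar's middle (horizontal distance between foil_jar and load_cup below 0.004 m and height (world z) of foil_jar between 0.05 and 0.058 m and angle between foil_jar's own z axis and vertical below 0.08 rad and value of joint index between 1.1966 and 1.3166 rad and velocity of joint index between -0.05 and 0.05 rad/s and horizontal distance between foil_jar and head_face below 0.011 m and contact force between the fingers and dial above 5 N and distance between the grasp point and knob_grip below 0.035 m); the arm keeps its last pose, push and grip.
It fails at once if the dial was run past the third stop, over the next ridge (value of joint index above 1.4661 rad).
It fails at once if the dial was turned backwards off its starting stop (value of joint index below -0.21 rad).
It fails at once if the foil-topped jar was dropped or flung (contact force between the fingers and foil_jar below 0.05 N and linear speed of foil_jar above 0.5 m/s).
It fails at once if a jar or packing thing on the table was shifted or tipped (distance of any of capped_jar_a, capped_jar_b, kraft_bottle_a, kraft_bottle_b, tub, carton from where it was at the start of the episode above 0.03 m or angle between any of capped_jar_a, capped_jar_b, kraft_bottle_a, kraft_bottle_b, tub, carton's own z axis and vertical above 0.4 rad).
It fails at once if a jar already in the dial was knocked out of its cup (angle between any of dial_jar_a, dial_jar_b's own z axis and vertical above 0.3 rad or height (world z) of any of dial_jar_a, dial_jar_b above 0.068 m).
It also fails if it takes over 61 s, if anything falls off the work surface, if the arm or the gripper's body presses on something with over 40 N, if the wrist force passes 120 N, or if a joint passes its speed limit or range.

### The arm

A 6-joint arm with a two-finger parallel gripper is mounted at the origin on the work surface. World frame = base frame: x ahead of the robot, y to its left, z up, the work surface at z = 0. Lengths are in mm, angles in rad, forces in N, time in s.
With the tool pointing down it reaches from about 350 to 725 mm from the base axis. Payload 6 kg.
Tool frame: the origin (TCP) lies between the finger pads, 19 mm behind the fingertips; this is the grasp point; z points along the fingers, y is the line along which they close (so a half turn about z gives the same grasp; the last joint's range is limited). The gripper opens to 85 mm and grips with 20 to 120 N. Pads are 22 mm wide; open, the fingers measure 114 mm over their backs; the gripper's body (76 mm by 85 mm) begins 54 mm behind the grasp point. The pads swing forward as they close: fully open they stand 13 mm farther back than shut.
Start: joints at [1.455, 0.04, 0.085, 0, -1.615, -0.334], TCP at [260.843, 540.312, 249.961] pointing down, gripper open.
Joint ranges: [-2.56, 2.56], [-1.29, 2.01], [-1.08, 1.49], [-3.29, 1.98], [-2.81, -0.18], [-2.99, 2.99]. Speed limits (rad/s): [2.57, 2.57, 3.01, 3.14, 3.14, 3.14].

### API

Orientations are given as a 3x3 rotation matrix whose columns are the frame's x, y, z axes.
In Python, from plant import arm gives the robot as it stands.
- The arm moves only by the shell command python3 -m crank 'ROWS' [OPENING] [FORCE]. ROWS is JSON, a list of rows, each an object with "translation": the shift along the tool's x, y, z in m, a list of three; "dr": the turn, a rotation vector about the tool's x, y, z in degrees, a list of three. In form: [{"translation": [dx, dy, dz], "dr": [wx, wy, wz]}, ...]. A call has 1 to 8 rows; each row shifts and turns the commanded pose from where the row before left it, along the tool's axes as they then stand; what a row does not reach is not made up. A row lasts 1/12 s, in which the tool goes at most 41.7 mm and 7.16 degrees, less where a joint would pass 70% of its speed; a pose out of reach is approached as far as the arm can. A call with a gripper value outside its range is refused whole. OPENING is the closure in counts, from 0 (fully open) to 255 (shut), set as the call begins (- or left out, the last holds). The fingers move at their own pace and stop on an object; FORCE is the grip in N (left out, the last holds). Time passes only in rows, so rows that do not move let the fingers close. It gives the time, the measured TCP pose, the force, the opening and the grip force at its end, in the units of the state.
- arm.read_state(): the state, without advancing time (a new reading comes with each control period).
- arm.grab_frame(name): name is "scene" or "top" or "wrist"; returns a dict with "pixels" (480x640x3 uint8, blue, green, red), "fx", "fy", "cx", "cy" (pixels), "T" (4x4, takes a point from camera to world coordinates); the wrist camera has in their place "mount" (4x4, takes a point from camera to tool coordinates, whose origin is the TCP and whose axes are the flange's). Camera axes: x right, y down, z forward; pixel columns grow to the right and rows downward; lengths in mm; the calibration is good to about 2 mm. A picture is of the moment at which its call begins: read the wrist's pose just before it. There is no depth.
- arm.sign_off(): hands the job in; it is judged then, once.
The state is a dict: "time_s": time; "joint_positions": joint angles; "joint_vel": joint speeds; "effort": joint torques, N m; "position": TCP position; "tool_rot": TCP orientation; "ft_force": force on the tool from outside, world axes, zero at the start; "ft_torque": the same for the moment, N m; "opening": finger opening in mm; "grip_force": force on a finger pad.
Only numpy, scipy, OpenCV 4.12 (cv2) and the standard library are available. Lean on these libraries where they do the work, as an engineer would, in place of code of your own. Each camera call takes 0.05 s, during which the arm holds its last target. There are 200 camera calls.

## Working session

There is one attempt and no reset: what is moved stays moved. The work goes in short steps, Python scripts to look and compute and a shell command to move; the robot and the scene stay as the last step left them, time stands still between calls to the robot, and variables do not carry over. Pictures are saved under pics/ and viewed, at most 12 in all, crops included, and the job is handed in when it is done.

```bash
ls; mkdir -p pics; python3 - <<'E'
from plant import arm
import cv2,json,numpy as np
s=arm.read_state();print(s)
for n in("scene","top"):
    f=arm.grab_frame(n);cv2.imwrite(f"pics/{n}0.png",f["pixels"]);np.savez(f"{n}0.npz",**f)
    print(n,f["fx"],f["fy"],f["cx"],f["cy"],np.round(f["T"],3).tolist())
f=arm.grab_frame("wrist");print(f["fx"],f["cx"],f["cy"],f["mount"])
E
```

```text
pics
{'time_s': 0.0, 'joint_positions': array([ 1.45471924e+00,  4.08607344e-02,  8.38199074e-02, -4.72879355e-04,
       -1.61550474e+00, -3.33696071e-01]), 'joint_vel': array([-2.56884175e-04, -6.18182098e-04,  5.27407589e-04, -6.95174531e-05,
       -1.33847252e-03, -8.20864062e-04]), 'effort': array([ 1.40273646e-04, -3.68209112e+01,  3.47403646e+01,  6.93228588e+00,
       -5.50641838e-03,  1.54473878e-05]), 'position': array([260.65198378, 540.10374136, 248.95431625]), 'tool_rot': array([[ 9.00554799e-01, -4.34741995e-01, -6.71819505e-04],
       [-4.34742496e-01, -9.00553236e-01, -1.68276202e-03],
       [ 1.26558086e-04,  1.80748790e-03, -9.99998358e-01]]), 'ft_force': array([ 0.05052018,  0.87372375, -0.97590594]), 'ft_torque': array([ 0.00773914, -0.00046882, -0.01696394]), 'grip_force': 0.0, 'opening': 85.56397481836079}
scene 440.87712960016177 440.87712960016177 325.48163556486105 235.4903922008302 [[-0.424, 0.723, -0.546, 1145.745], [0.906, 0.333, -0.262, 291.157], [-0.008, -0.606, -0.796, 927.192], [0.0, 0.0, 0.0, 1.0]]
top 591.8090654175213 591.8090654175213 321.1950734365161 236.0637024325276 [[-0.012, -0.991, 0.13, 365.286], [-1.0, 0.01, -0.015, 18.383], [0.014, -0.13, -0.991, 1487.232], [0.0, 0.0, 0.0, 1.0]]
400.9212144507716 320.05423002632483 239.27082400280136 [[ 4.94481162e-04 -9.49049842e-01 -3.15125615e-01  8.21591086e+01]
 [ 9.99999240e-01  1.13320176e-04  1.22787318e-03  2.14027017e-01]
 [-1.12960276e-03 -3.15125982e-01  9.49049176e-01 -1.24622697e+02]
 [ 0.00000000e+00  0.00000000e+00  0.00000000e+00  1.00000000e+00]]
```

View pics/scene0.png

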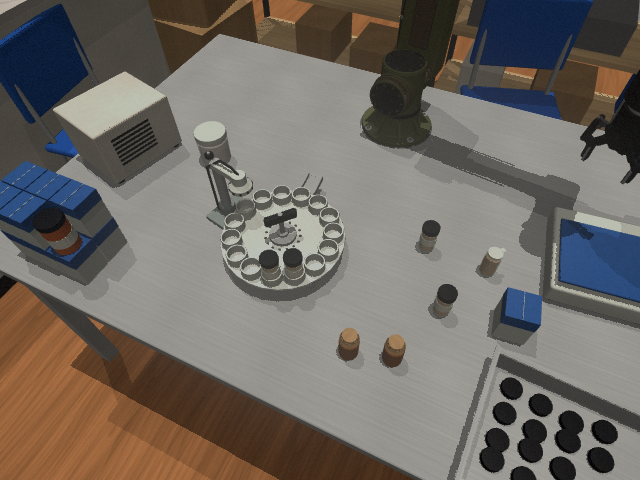

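View pics/top0.png

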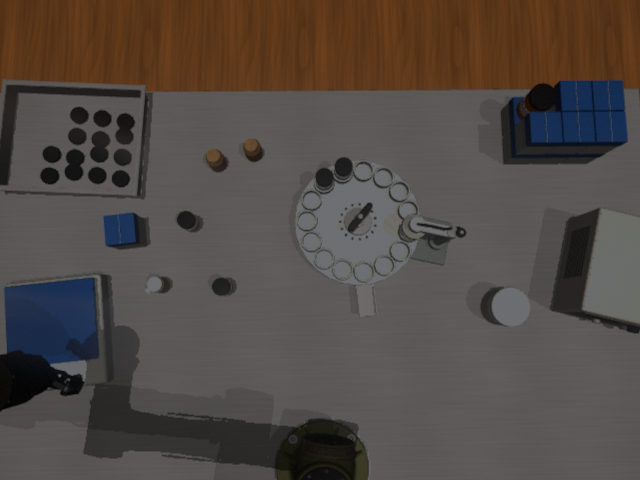

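The scene view shows the foil jar (white top, no cap) at scene (491,262) and top (154,284). Capped jars are at top (187,220) and (222,286). The dial centre is near top (359,221), with the tongue at (366,300) and the head at (412,229). The T-bar runs from about (350,230) to (371,205).

```bash
cat > h.py <<'E'
import numpy as np,cv2
from plant import arm
def ray(f,px,T=None):
    T=f["T"] if T is None else T
    d=T[:3,:3]@np.array([(px[0]-f["cx"])/f["fx"],(px[1]-f["cy"])/f["fy"],1.]);return T[:3,3],d
def onz(f,px,z,T=None):
    o,d=ray(f,px,T);return o+d*(z-o[2])/d[2]
def wristT(f,s):
    A=np.eye(4);A[:3,:3]=s["tool_rot"];A[:3,3]=s["position"];return A@f["mount"]
def blobs(mask,lo=20,hi=1e6):
    n,l,st,c=cv2.connectedComponentsWithStats(mask.astype(np.uint8));return [(c[i].round(1),st[i].tolist(),l==i) for i in range(1,n) if lo<=st[i,4]<=hi]
E
python3 - <<'E'
from h import *
f={k:v for k,v in np.load("top0.npz").items()};g=cv2.cvtColor(f["pixels"],cv2.COLOR_BGR2GRAY)
def sub(x0,y0,x1,y1,fn,lo=20):
    m=np.zeros_like(g,bool);m[y0:y1,x0:x1]=fn(g[y0:y1,x0:x1]);return blobs(m,lo)
for c,s,_ in sub(135,265,175,305,lambda a:a>150):print("foil",c,s,onz(f,c,78).round(1))
for n,b in(("cap a",(170,205,205,240)),("cap b",(205,270,240,305))):
    for c,s,_ in sub(*b,lambda a:a<50):print(n,c,s,onz(f,c,85).round(1))
for c,s,m in sub(340,195,380,240,lambda a:a<60):
    p=np.argwhere(m)[:,::-1].astype(float)
    w=np.array([onz(f,q,135)[:2] for q in p]);w0=w.mean(0);u=np.linalg.svd(w-w0)[2][0];t=(w-w0)@u
    print("knob",c,s,w0.round(1),np.degrees(np.arctan2(u[1],u[0])),np.ptp(t))
for c,s,m in sub(355,284,378,320,lambda a:a>120):print("tongue",c,s,onz(f,c,52).round(1))
crops=[g[255:315,125:245],g[150:330,285:475]]
cv2.imwrite("pics/c1.png",np.vstack([cv2.resize(f["pixels"][150:320,285:475],(760,680))[:590]]))
E
```

```text
cap a [186.2 219.7] [177, 211, 19, 18, 267] [591.9 318.9  85. ]
cap a [196.3 226.2] [191, 218, 9, 14, 43] [576.  294.6  85. ]
cap b [221.5 286.3] [212, 278, 22, 17, 274] [432.2 233.1  85. ]
knob [359.3 217.6] [347, 203, 26, 30, 234] [585.1 -91.4] 139.6169732805871 83.5816870081341
```

View pics/c1.png

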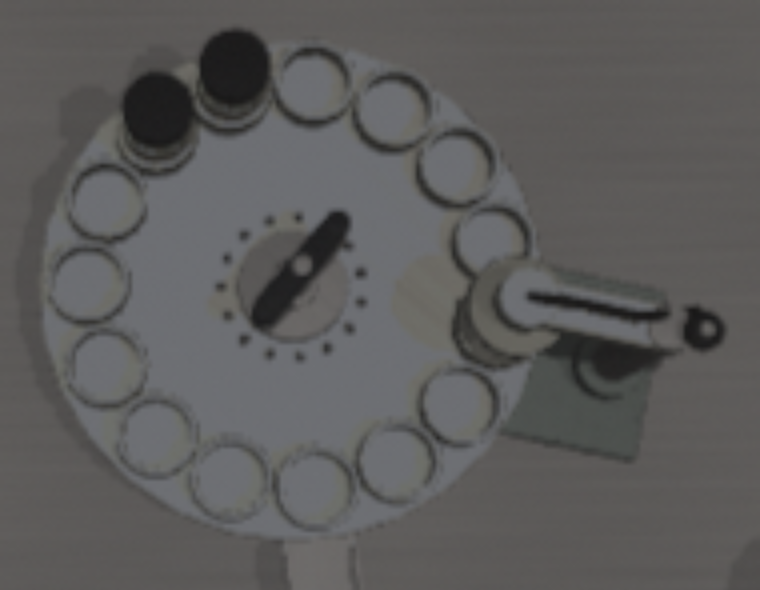

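The crop shows the load cup rim at crop (314,489), directly above the tongue at (322,570). The bar runs from (259,320) to (342,217). The sealing head is at (505,315), with its arm running right to the column. The two jars in the dial sit at the far left.

```bash
python3 - <<'E'
from h import *
from scipy.optimize import least_squares
f={k:v for k,v in np.load("top0.npz").items()};fs={k:v for k,v in np.load("scene0.npz").items()}
P=np.array([(314,489),(229,482),(157,437),(106,369),(89,285),(106,202),(313,85),(392,110),(455,167),(459,405),(396,462)])/4+[284.6,149.6]
w=np.array([onz(f,p,80)[:2] for p in P])
r=least_squares(lambda v:np.hypot(*(w-v[:2]).T)-v[2],[580,-90,125]).x;print("dial",r.round(1))
a=np.degrees(np.arctan2(*(w-r[:2]).T[::-1]));print("angles",a.round(1), "mod24",(a%24).round(1))
e=[onz(f,np.array(p)/4+[284.6,149.6],135)[:2] for p in((259,320),(342,217))];print("bar",np.mean(e,0),np.hypot(*(e[1]-e[0])),np.degrees(np.arctan2(*(e[1]-e[0])[::-1])))
g=cv2.cvtColor(f["pixels"],cv2.COLOR_BGR2GRAY);gs=cv2.cvtColor(fs["pixels"],cv2.COLOR_BGR2GRAY)
m=np.zeros_like(g,bool);m[270:300,140:172]=g[270:300,140:172]>105;print(g[270:300,140:172].max())
for c,s,_ in blobs(m,10):print("foil top",c,s,onz(f,c,78).round(1))
m=np.zeros_like(g,bool);m[242:282,475:510]=gs[242:282,475:510]>140;print(gs[242:282,475:510].max())
for c,s,_ in blobs(m,10):print("foil scene",c,s,onz(fs,c,78).round(1))
E
```

```text
dial [586.2 -92.  123.4]
angles [-175.2  161.2  137.7  113.9   89.5   65.2   -6.9  -30.3  -54.5 -126.9
 -151. ] mod24 [16.8 17.2 17.7 17.9 17.5 17.2 17.1 17.7 17.5 17.1 17. ]
bar [587.18139048 -92.48707893] 77.66115183093552 -39.44133319317589
111
foil top [153.2 284.3] [146, 278, 15, 15, 150] [439.  395.5  78. ]
190
foil scene [494.7 255.7] [475, 242, 35, 40, 816] [451.9 394.3  78. ]
foil scene [479.1 278.2] [475, 272, 13, 10, 67] [528.1 375.7  78. ]
```

```bash
python3 -m crank '[{"translation":[0.028,0.0066,0.005],"dr":[0,0,0]},{"translation":[0.028,0.0066,0.006],"dr":[0,0,0]},{"translation":[0.028,0.0066,0.006],"dr":[0,0,0]},{"translation":[0.028,0.0066,0.006],"dr":[0,0,0]},{"translation":[0.028,0.0066,0.006],"dr":[0,0,0]},{"translation":[0.028,0.0066,0.006],"dr":[0,0,0]},{"translation":[0.028,0.0066,0.006],"dr":[0,0,0]},{"translation":[0.028,0.0066,0.006],"dr":[0,0,0]}]' 0 30
python3 -m crank '[{"translation":[0,0,0],"dr":[0,0,0]},{"translation":[0,0,0],"dr":[0,0,0]},{"translation":[0,0,0],"dr":[0,0,0]}]'
python3 - <<'E'
from h import *
s=arm.read_state();f=arm.grab_frame("wrist");np.savez("w1.npz",**f);cv2.imwrite("pics/w1.png",f["pixels"])
T=wristT(f,s);print(s["position"],s["time_s"]);np.save("w1T.npy",T)
p=np.linalg.inv(T)@np.array([439,395.5,78,1]);print(p[:2]/p[2]*f["fx"]+[f["cx"],f["cy"]])
E
```

```text
time_s: 0.82
position: [440.4, 394.3, 202.4]
tool_rot: [[0.901, -0.435, -0.0], [-0.435, -0.901, -0.0], [-0.0, 0.0, -1.0]]
ft_force: [0.3, 0.8, -0.3]
opening: 85.3
grip_force: 0.0
time_s: 1.07
position: [439.5, 395.3, 202.8]
tool_rot: [[0.9, -0.435, -0.0], [-0.435, -0.9, -0.0], [-0.0, 0.0, -1.0]]
ft_force: [0.0, 0.8, -0.5]
opening: 85.0
grip_force: 0.0
[439.54901802 395.34981847 202.80884592] 1.0667
[319.31852111 239.09780512]
```

View pics/w1.png

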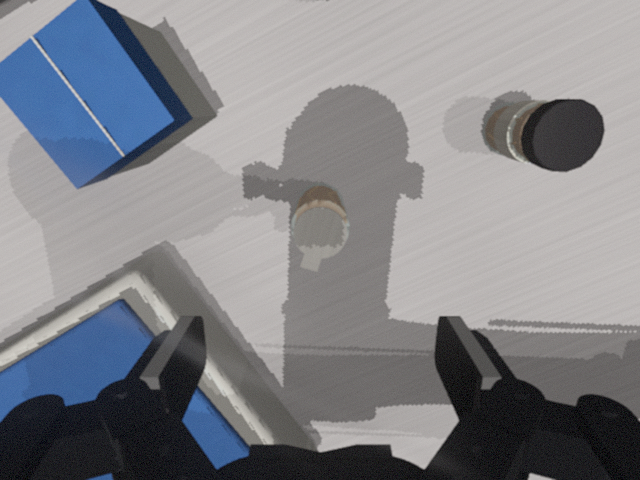

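The foil disc is a circle centred at wrist (320,231), radius 27, with its tab at (311,262). That puts it about 5 mm further along tool +x than the top view said. The fingers straddle it clear of the tray and the capped jar.

```bash
python3 -m crank '[{"translation":[0.005,0,0.015],"dr":[0,0,0]},{"translation":[0,0,0.024],"dr":[0,0,0]},{"translation":[0,0,0.026],"dr":[0,0,0]},{"translation":[0,0,0.026],"dr":[0,0,0]},{"translation":[0,0,0.026],"dr":[0,0,0]},{"translation":[0,0,0.020],"dr":[0,0,0]},{"translation":[0,0,0.010],"dr":[0,0,0]},{"translation":[0,0,0.003],"dr":[0,0,0]}]'
python3 -m crank '[{"translation":[0,0,0],"dr":[0,0,0]},{"translation":[0,0,0],"dr":[0,0,0]},{"translation":[0,0,0],"dr":[0,0,0]}]'
python3 -m crank '[{"translation":[0,0,0],"dr":[0,0,0]},{"translation":[0,0,0],"dr":[0,0,0]},{"translation":[0,0,0],"dr":[0,0,0]},{"translation":[0,0,0],"dr":[0,0,0]},{"translation":[0,0,0],"dr":[0,0,0]},{"translation":[0,0,0],"dr":[0,0,0]},{"translation":[0,0,0],"dr":[0,0,0]},{"translation":[0,0,0],"dr":[0,0,0]}]' 120 30
```

```text
time_s: 1.78
position: [442.9, 393.0, 51.0]
tool_rot: [[0.901, -0.434, -0.002], [-0.434, -0.901, -0.003], [-0.001, 0.003, -1.0]]
ft_force: [0.5, 0.0, -0.0]
opening: 85.5
grip_force: 0.0
time_s: 2.03
position: [444.6, 394.1, 54.9]
tool_rot: [[0.901, -0.434, 0.002], [-0.434, -0.901, 0.002], [0.001, -0.003, -1.0]]
ft_force: [1.6, -0.4, 0.2]
opening: 85.4
grip_force: 0.0
time_s: 2.7
position: [444.1, 393.1, 52.9]
tool_rot: [[0.901, -0.435, -0.0], [-0.435, -0.901, -0.0], [0.0, 0.0, -1.0]]
ft_force: [-0.6, -0.6, -0.1]
opening: 45.0
grip_force: 0.0
```

```bash
python3 -m crank '[{"translation":[0,0,0],"dr":[0,0,0]},{"translation":[0,0,0],"dr":[0,0,0]},{"translation":[0,0,0],"dr":[0,0,0]},{"translation":[0,0,0],"dr":[0,0,0]},{"translation":[0,0,0],"dr":[0,0,0]},{"translation":[0,0,0],"dr":[0,0,0]}]' 200 40
python3 -m crank '[{"translation":[0,0,-0.002],"dr":[0,0,0]},{"translation":[0,0,-0.010],"dr":[0,0,0]},{"translation":[0,0,-0.020],"dr":[0,0,0]},{"translation":[0,0,-0.020],"dr":[0,0,0]},{"translation":[0,0,-0.020],"dr":[0,0,0]},{"translation":[0,0,-0.020],"dr":[0,0,0]},{"translation":[0,0,-0.010],"dr":[0,0,0]},{"translation":[0,0,0],"dr":[0,0,0]}]'
python3 -m crank '[{"translation":[0,0,0],"dr":[0,0,0]},{"translation":[0,0,0],"dr":[0,0,0]},{"translation":[0,0,0],"dr":[0,0,0]}]'
python3 - <<'E'
from h import *
s=arm.read_state();f=arm.grab_frame("wrist");np.savez("w2.npz",**f);cv2.imwrite("pics/w2.png",f["pixels"])
print(s["position"],s["time_s"])
p=np.linalg.inv(f["mount"])@np.array([0,0,-26,1]);print(p[:2]/p[2]*f["fx"]+[f["cx"],f["cy"]],p[2],17.5/p[2]*f["fx"])
E
```

```text
time_s: 3.2
position: [444.2, 393.3, 53.1]
tool_rot: [[0.901, -0.435, 0.0], [-0.435, -0.901, 0.0], [0.0, -0.0, -1.0]]
ft_force: [0.2, 0.7, 1.4]
opening: 39.0
grip_force: 40.6
time_s: 3.87
position: [444.9, 394.0, 158.3]
tool_rot: [[0.901, -0.435, 0.003], [-0.435, -0.901, 0.004], [0.001, -0.005, -1.0]]
ft_force: [0.4, -0.3, -1.1]
opening: 39.0
grip_force: 40.4
time_s: 4.12
position: [443.6, 392.6, 153.1]
tool_rot: [[0.901, -0.435, -0.002], [-0.435, -0.901, -0.002], [-0.001, 0.003, -1.0]]
ft_force: [-0.3, -0.5, -1.8]
opening: 39.1
grip_force: 40.4
[443.57583475 392.63820065 153.05904822] 4.1167
[318.82319673 396.61416324] 119.48843721018517 58.7179932778504
```

View pics/w2.png

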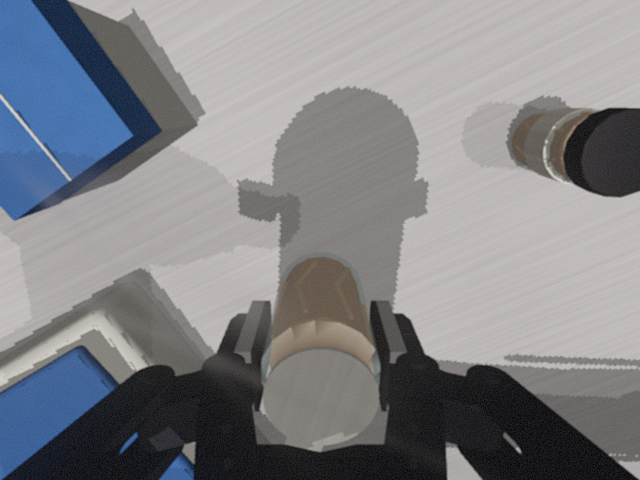

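The jar is held upright in the fingers, with the foil circle at (322,398) against a predicted (319,397), so it is centred on the TCP within 1 mm. Next I carry it high over to the loading station.

```bash
python3 -m crank '[{"translation":[0.007,0.013,-0.012],"dr":[0,0,0]},{"translation":[0.0145,0.0274,-0.012],"dr":[0,0,0]},{"translation":[0.0145,0.0274,-0.012],"dr":[0,0,0]},{"translation":[0.0145,0.0274,-0.010],"dr":[0,0,0]},{"translation":[0.0145,0.0274,-0.004],"dr":[0,0,0]},{"translation":[0.0145,0.0274,0],"dr":[0,0,0]},{"translation":[0.0145,0.0274,0],"dr":[0,0,0]},{"translation":[0.0145,0.0274,0],"dr":[0,0,0]}]'
python3 -m crank '[{"translation":[0.0145,0.0274,0],"dr":[0,0,0]},{"translation":[0.0145,0.0274,0],"dr":[0,0,0]},{"translation":[0.0145,0.0274,0],"dr":[0,0,0]},{"translation":[0.0145,0.0274,0],"dr":[0,0,0]},{"translation":[0.0145,0.0274,0],"dr":[0,0,0]},{"translation":[0.0145,0.0274,0],"dr":[0,0,0]},{"translation":[0.0145,0.0274,0],"dr":[0,0,0]},{"translation":[0.007,0.014,0],"dr":[0,0,0]}]'
python3 -m crank '[{"translation":[0.0066,0.0140,0],"dr":[0,0,0]},{"translation":[0,0,0],"dr":[0,0,0]},{"translation":[0,0,0],"dr":[0,0,0]},{"translation":[0,0,0],"dr":[0,0,0]},{"translation":[0,0,0],"dr":[0,0,0]},{"translation":[0,0,0],"dr":[0,0,0]}]'
python3 - <<'E'
from h import *
s=arm.read_state();f=arm.grab_frame("wrist");T=wristT(f,s);np.savez("w3.npz",pose=T,**f);cv2.imwrite("pics/w3.png",f["pixels"])
print(s["position"],s["time_s"])
p=np.linalg.inv(T)@np.array([461.7,-103.5,80,1]);print(p[:2]/p[2]*f["fx"]+[f["cx"],f["cy"]],p[2],21.5/p[2]*f["fx"])
E
```

```text
time_s: 4.83
position: [452.4, 160.1, 204.4]
tool_rot: [[0.901, -0.434, -0.001], [-0.434, -0.901, -0.0], [-0.0, 0.001, -1.0]]
ft_force: [0.4, -0.2, -1.5]
opening: 38.7
grip_force: 40.6
time_s: 5.5
position: [460.5, -73.6, 204.4]
tool_rot: [[0.9, -0.436, -0.001], [-0.436, -0.9, -0.001], [-0.001, 0.001, -1.0]]
ft_force: [0.5, 0.6, -0.7]
opening: 39.0
grip_force: 40.7
time_s: 6.0
position: [460.9, -85.6, 204.9]
tool_rot: [[0.901, -0.434, -0.0], [-0.434, -0.901, 0.0], [-0.0, 0.0, -1.0]]
ft_force: [0.3, 0.1, -0.9]
opening: 38.8
grip_force: 40.7
[460.9067715  -85.64576652 204.91546597] 6.0
[343.49840917 225.85481868] 260.06367145397104 33.14498354383656
```

View pics/w3.png

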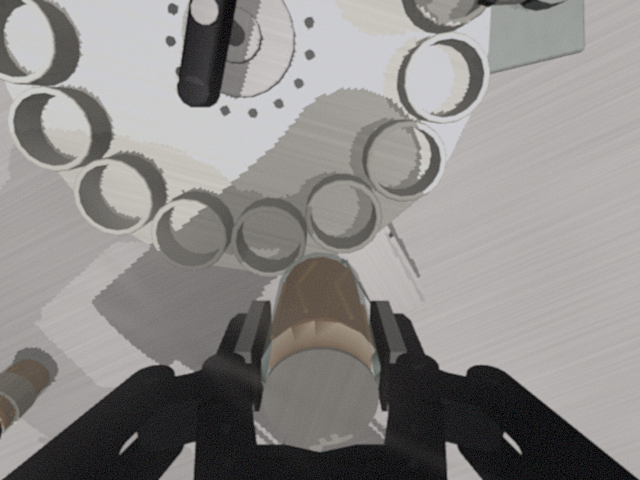

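The load cup's rim is at wrist (343.5,212), with the tongue showing at (405,260). The neighbouring rims are at (269,236), (193,230), (403,160) and (444,77). I'll fit the circle of cups from these.

```bash
python3 - <<'E'
from h import *
from scipy.optimize import least_squares
f={k:v for k,v in np.load("w3.npz").items()};T=f["pose"]
hsv=cv2.cvtColor(f["pixels"],cv2.COLOR_BGR2GRAY)
g=cv2.GaussianBlur(hsv,(0,0),1.2)
for r0,r1 in((34,46),):
    c=cv2.HoughCircles(g[:290],cv2.HOUGH_GRADIENT,1,45,param1=80,param2=18,minRadius=r0,maxRadius=r1)
    print(c[0].round(1).tolist())
P=np.array([(343.5,212),(269,236),(193,229),(403,160),(444,77),(121,194)])
w=np.array([onz(f,p,80,T)[:2] for p in P]);print(w.round(1).tolist())
r=least_squares(lambda v:np.hypot(*(w-v).T)-125,[586,-92]).x;a=np.degrees(np.arctan2(*(w-r).T[::-1]))
print(r,(a%24).round(1),np.hypot(*(w-r).T).round(1))
# compare with scene camera: cap tops / knob
fs={k:v for k,v in np.load("scene0.npz").items()}
for q in((461.7,-103.5,80),(468,-107,80),(586,-92,135)):
    for n,ff in(("scene",fs),("top",{k:v for k,v in np.load("top0.npz").items()})):
        p=np.linalg.inv(ff["T"])@np.array([*q,1]);print(q,n,(p[:2]/p[2]*ff["fx"]+[ff["cx"],ff["cy"]]).round(1))
cv2.imwrite("pics/s3.png",cv2.resize(fs["pixels"][170:310,205:360],None,fx=5,fy=4.2,interpolation=cv2.INTER_CUBIC)[:590])
E
```

```text
[[441.5, 79.5, 44.29999923706055], [342.5, 210.5, 37.599998474121094], [116.5, 191.5, 37.70000076293945], [400.5, 159.5, 38.79999923706055], [267.5, 243.5, 37.599998474121094], [53.5, 120.5, 45.400001525878906], [42.5, 42.5, 43.20000076293945], [185.5, 235.5, 36.599998474121094], [249.5, 50.5, 43.20000076293945]]
[[470.1, -107.4], [476.5, -56.7], [502.2, -14.4], [484.2, -154.1], [518.1, -193.3], [541.7, 14.4]]
[595.58586856 -97.06693584] [16.7 17.3 18.5 15.1 15.1 19.8] [125.9 125.7 124.7 125.1 123.5 123.8]
(461.7, -103.5, 80) scene [302.3 192.3]
(461.7, -103.5, 80) top [363.6 272.4]
(468, -107, 80) scene [300.  193.5]
(468, -107, 80) top [365.  269.8]
(586, -92, 135) scene [281.5 213.2]
(586, -92, 135) top [359.6 217.2]
```

```bash
python3 -m crank '[{"translation":[0.004,0.005,0.005],"dr":[0,0,0]},{"translation":[0.005,0.006,0.015],"dr":[0,0,0]},{"translation":[0.004,0.0044,0.020],"dr":[0,0,0]},{"translation":[0,0,0.012],"dr":[0,0,0]},{"translation":[0,0,0.003],"dr":[0,0,0]},{"translation":[0,0,0],"dr":[0,0,0]},{"translation":[0,0,0],"dr":[0,0,0]},{"translation":[0,0,0],"dr":[0,0,0]}]'
python3 - <<'E'
from h import *
s=arm.read_state();print(s["position"],s["time_s"])
fs=arm.grab_frame("scene");ft=arm.grab_frame("top");np.savez("s4.npz",**fs);np.savez("t4.npz",**ft)
a=cv2.resize(fs["pixels"][150:230,245:345],None,fx=6,fy=6,interpolation=cv2.INTER_CUBIC)
cv2.imwrite("pics/s4.png",cv2.convertScaleAbs(a,alpha=1.3))
b=s["position"];
for z in(b[2]-53,b[2]-53+66,b[2]+25):
  for n,ff,o in(("scene",fs,(245,150)),):
    p=np.linalg.inv(ff["T"])@np.array([b[0],b[1],z,1]);q=p[:2]/p[2]*ff["fx"]+[ff["cx"],ff["cy"]];print(z,n,q.round(1),((q-o)*6).round())
E
```

```text
time_s: 6.72
position: [466.5, -105.8, 151.4]
tool_rot: [[0.901, -0.434, 0.002], [-0.434, -0.901, -0.0], [0.002, -0.001, -1.0]]
ft_force: [0.3, -0.3, -0.9]
opening: 38.8
grip_force: 40.7
[ 466.46018969 -105.7808245   151.37205493] 6.7167
98.37205492859653 scene [300.3 188.4] [332. 230.]
164.37205492859653 scene [298.8 169.8] [323. 119.]
176.37205492859653 scene [298.6 166.2] [321.  97.]
```

View pics/s4.png

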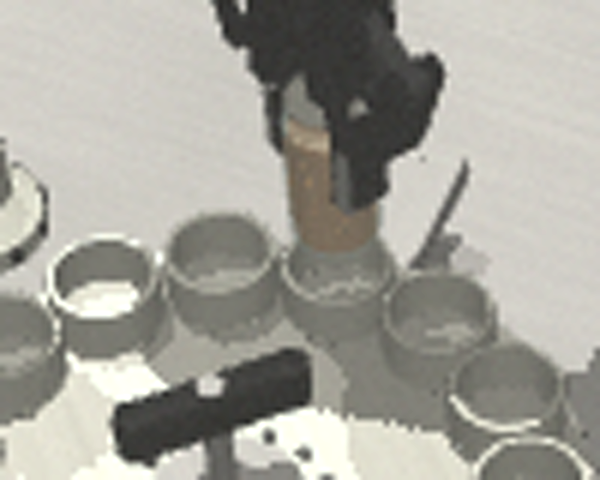

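The scene crop shows the held jar just above the load cup. The jar's bottom spans x 293–378 with its near edge at y 250. The load cup spans x 283–395 with its near rim at y 308, and neighbouring rims are centred at (222,255), (440,311) and (105,279). The tongue is at (440,220).

```bash
python3 - <<'E'
from h import *
from scipy.optimize import least_squares
f={k:v for k,v in np.load("scene0.npz").items()}
P=np.array([(339,267),(222,255),(440,311),(106,279),(504,390)])/6+[244.6,149.6]
w=np.array([onz(f,p,80)[:2] for p in P]);print(w.round(1).tolist())
r=least_squares(lambda v:np.hypot(*(w-v).T)-125,[586,-92]).x;a=np.degrees(np.arctan2(*(w-r).T[::-1]));print(r,a)
# jar in hand, near-bottom edge & side edges, straight part bottom
b=np.array([466.5,-105.8])
d=f["T"][:2,3]-b;d/=np.hypot(*d);n=np.array([-d[1],d[0]])
inv=np.linalg.inv(f["T"])
pr=lambda q:(lambda p:((p[:2]/p[2]*f["fx"]+[f["cx"],f["cy"]]-[244.6,149.6])*6).round(0))(inv@np.append(q,1))
z=98.4
print("jar near foot",pr(np.append(b+d*16.5,z)),"bevel top",pr(np.append(b+d*20,z+3.5)),"sides",pr(np.append(b+n*20,z+3.5)),pr(np.append(b-n*20,z+3.5)))
for c in((461.7,-103.5),(465,-105),(468,-107)):
    c=np.array(c);print("cup",c,"near rim",pr(np.append(c+d*25,80)),"sides",pr(np.append(c+n*25,80)),pr(np.append(c-n*25,80)),"far",pr(np.append(c-d*25,80)))
E
```

```text
[[468.7, -103.3], [483.7, -152.8], [473.4, -52.4], [517.1, -191.7], [501.9, -9.1]]
[593.12209802 -92.88055263] [-175.21265217 -151.27940496  161.34347379 -127.57648341  137.42801453]
jar near foot [336. 261.] bevel top [336. 261.] sides [380. 224.] [287. 230.]
cup [ 461.7 -103.5] near rim [349. 299.] sides [403. 252.] [288. 260.] far [343. 214.]
cup [ 465 -105] near rim [343. 303.] sides [397. 256.] [282. 264.] far [336. 218.]
cup [ 468 -107] near rim [335. 306.] sides [390. 259.] [275. 267.] far [329. 222.]
```

```bash
python3 -m crank '[{"translation":[0.0028,-0.0013,0.006],"dr":[0,0,0]},{"translation":[0,0,0.004],"dr":[0,0,0]},{"translation":[0,0,0],"dr":[0,0,0]},{"translation":[0,0,0],"dr":[0,0,0]},{"translation":[0,0,0],"dr":[0,0,0]},{"translation":[0,0,0],"dr":[0,0,0]},{"translation":[0,0,0],"dr":[0,0,0]}]'
python3 - <<'E'
from h import *
s=arm.read_state();f=arm.grab_frame("wrist");T=wristT(f,s);np.savez("w5.npz",pose=T,**f)
print(s["position"],s["time_s"])
im=f["pixels"].copy();inv=np.linalg.inv(T);th=np.linspace(0,2*np.pi,40)
out=cv2.resize(im[170:420,180:480],(720,600));p0=np.array([180,170])
def dr(c,r,z,col):
    for t in th:
        p=inv@np.array([c[0]+r*np.cos(t),c[1]+r*np.sin(t),z,1]);q=((p[:2]/p[2]*f["fx"]+[f["cx"],f["cy"]]-p0)*2.4);cv2.circle(out,tuple(int(v) for v in q),1,col,-1)
c=s["position"][:2]
dr(c,25,80,(0,0,255));dr(c,17.5,s["position"][2]+25,(0,255,0))
cv2.imwrite("pics/w5.png",out)
E
```

```text
time_s: 7.4
position: [469.0, -106.0, 140.2]
tool_rot: [[0.901, -0.435, 0.0], [-0.435, -0.901, -0.0], [0.0, 0.0, -1.0]]
ft_force: [-0.2, 0.7, -1.7]
opening: 38.8
grip_force: 40.6
[ 469.02389297 -105.96398569  140.19536232] 7.4
```

View pics/w5.png

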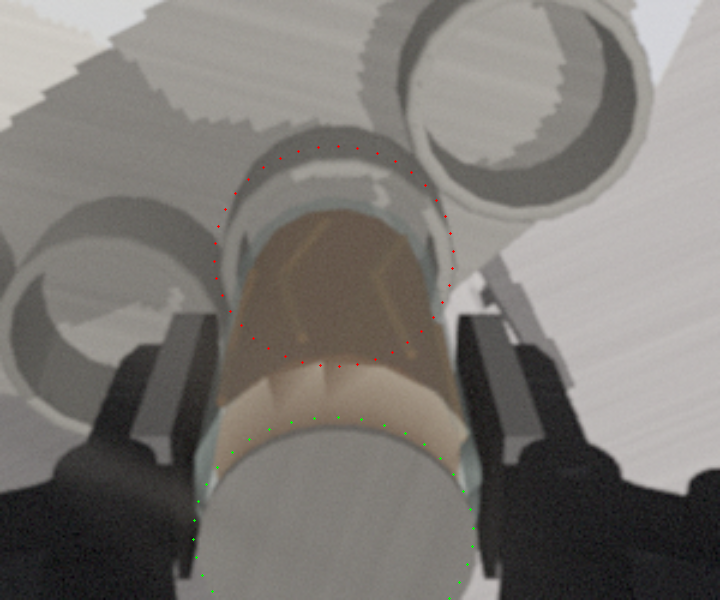

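In this view the real rim's top is at y 158 against the drawn 147, and the foil's top is at y 430 against 418. Jar and cup therefore share nearly the same offset, about 0.8 mm relative along tool −x, so the jar is nearly concentric. I'll lower it gently.

```bash
python3 -m crank '[{"translation":[-0.0008,0,0.002],"dr":[0,0,0]},{"translation":[0,0,0.002],"dr":[0,0,0]},{"translation":[0,0,0.002],"dr":[0,0,0]},{"translation":[0,0,0.002],"dr":[0,0,0]},{"translation":[0,0,0.002],"dr":[0,0,0]},{"translation":[0,0,0.002],"dr":[0,0,0]}]'
python3 -m crank '[{"translation":[0,0,0.002],"dr":[0,0,0]},{"translation":[0,0,0.002],"dr":[0,0,0]},{"translation":[0,0,0.001],"dr":[0,0,0]},{"translation":[0,0,0],"dr":[0,0,0]}]'
```

```text
time_s: 7.95
position: [468.2, -105.6, 127.7]
tool_rot: [[0.901, -0.435, -0.0], [-0.435, -0.901, -0.0], [-0.0, 0.0, -1.0]]
ft_force: [-0.3, -0.6, -1.5]
opening: 38.3
grip_force: 40.7
time_s: 8.28
position: [468.1, -105.6, 122.7]
tool_rot: [[0.901, -0.435, -0.001], [-0.435, -0.901, -0.0], [-0.0, 0.0, -1.0]]
ft_force: [0.1, 0.2, -1.7]
opening: 38.8
grip_force: 40.7
```

```bash
python3 -m crank '[{"translation":[0,0,0.002],"dr":[0,0,0]},{"translation":[0,0,0.002],"dr":[0,0,0]},{"translation":[0,0,0.002],"dr":[0,0,0]},{"translation":[0,0,0.002],"dr":[0,0,0]},{"translation":[0,0,0.002],"dr":[0,0,0]},{"translation":[0,0,0.002],"dr":[0,0,0]},{"translation":[0,0,0],"dr":[0,0,0]}]'
python3 -m crank '[{"translation":[0,0,0.001],"dr":[0,0,0]},{"translation":[0,0,0.001],"dr":[0,0,0]},{"translation":[0,0,0.001],"dr":[0,0,0]},{"translation":[0,0,0],"dr":[0,0,0]}]'
```

```text
time_s: 8.87
position: [468.0, -105.6, 110.4]
tool_rot: [[0.901, -0.435, -0.001], [-0.435, -0.901, -0.0], [-0.001, 0.0, -1.0]]
ft_force: [-0.8, 0.7, -1.3]
opening: 38.8
grip_force: 40.7
time_s: 9.2
position: [468.2, -105.6, 107.8]
tool_rot: [[0.901, -0.435, -0.0], [-0.435, -0.901, -0.0], [-0.0, 0.0, -1.0]]
ft_force: [0.3, 0.4, -0.8]
opening: 38.8
grip_force: 40.7
```

```bash
python3 -m crank '[{"translation":[0,0,0.0005],"dr":[0,0,0]},{"translation":[0,0,0.0005],"dr":[0,0,0]},{"translation":[0,0,0],"dr":[0,0,0]},{"translation":[0,0,0],"dr":[0,0,0]}]'

```

```text
time_s: 9.53
position: [468.3, -105.7, 107.2]
tool_rot: [[0.901, -0.435, 0.0], [-0.435, -0.901, -0.0], [0.0, 0.0, -1.0]]
ft_force: [0.3, -0.7, -1.1]
opening: 38.9
grip_force: 40.7
```

```bash
python3 -m crank '[{"translation":[0,0,0.0005],"dr":[0,0,0]},{"translation":[0,0,0.0005],"dr":[0,0,0]},{"translation":[0,0,0],"dr":[0,0,0]},{"translation":[0,0,0],"dr":[0,0,0]}]'

```

```text
time_s: 9.87
position: [468.5, -105.9, 107.1]
tool_rot: [[0.901, -0.435, 0.001], [-0.435, -0.901, -0.001], [0.001, 0.0, -1.0]]
ft_force: [-1.8, -0.4, 6.1]
opening: 38.8
grip_force: 41.2
```

```bash
python3 -m crank '[{"translation":[0,0,0],"dr":[0,0,0]},{"translation":[0,0,0],"dr":[0,0,0]},{"translation":[0,0,0],"dr":[0,0,0]},{"translation":[0,0,0],"dr":[0,0,0]},{"translation":[0,0,0],"dr":[0,0,0]},{"translation":[0,0,0],"dr":[0,0,0]},{"translation":[0,0,0],"dr":[0,0,0]},{"translation":[0,0,0],"dr":[0,0,0]}]' 70 20
python3 -m crank '[{"translation":[0,0,-0.003],"dr":[0,0,0]},{"translation":[0,0,-0.006],"dr":[0,0,0]},{"translation":[0,0,-0.015],"dr":[0,0,0]},{"translation":[0,0,-0.020],"dr":[0,0,0]},{"translation":[0,0,-0.020],"dr":[0,0,0]},{"translation":[0,0,-0.020],"dr":[0,0,0]},{"translation":[0,0,-0.014],"dr":[0,0,0]},{"translation":[0,0,0],"dr":[0,0,0]}]'
python3 -m crank '[{"translation":[0,0,0],"dr":[0,0,0]},{"translation":[0,0,0],"dr":[0,0,0]},{"translation":[0,0,0],"dr":[0,0,0]},{"translation":[0,0,0],"dr":[0,0,0]}]'
python3 - <<'E'
from h import *
s=arm.read_state();f=arm.grab_frame("wrist");T=wristT(f,s);np.savez("w6.npz",pose=T,**f);cv2.imwrite("pics/w6.png",f["pixels"])
print(s["position"],s["time_s"])
for q in((468.3,-105.7,132),(593,-94,135)):
    p=np.linalg.inv(T)@np.array([*q,1]);print(p[:2]/p[2]*f["fx"]+[f["cx"],f["cy"]],p[2])
E
```

```text
time_s: 10.53
position: [468.2, -105.6, 106.0]
tool_rot: [[0.901, -0.435, 0.0], [-0.435, -0.901, -0.0], [0.0, 0.0, -1.0]]
ft_force: [0.2, 0.6, -0.3]
opening: 62.2
grip_force: 0.0
time_s: 11.2
position: [469.6, -105.9, 208.5]
tool_rot: [[0.901, -0.435, 0.006], [-0.435, -0.901, -0.001], [0.006, -0.002, -1.0]]
ft_force: [-1.1, 0.1, 1.1]
opening: 61.7
grip_force: 0.0
time_s: 11.53
position: [467.9, -105.6, 203.1]
tool_rot: [[0.901, -0.435, -0.002], [-0.435, -0.901, -0.0], [-0.001, 0.001, -1.0]]
ft_force: [0.0, 0.5, -0.6]
opening: 61.8
grip_force: 0.0
[ 467.88393407 -105.61466522  203.1192638 ] 11.5333
[318.83745564 269.23462044] 211.49965400840836
[170.02632855  44.23945808] 174.59894230448856
```

View pics/w6.png

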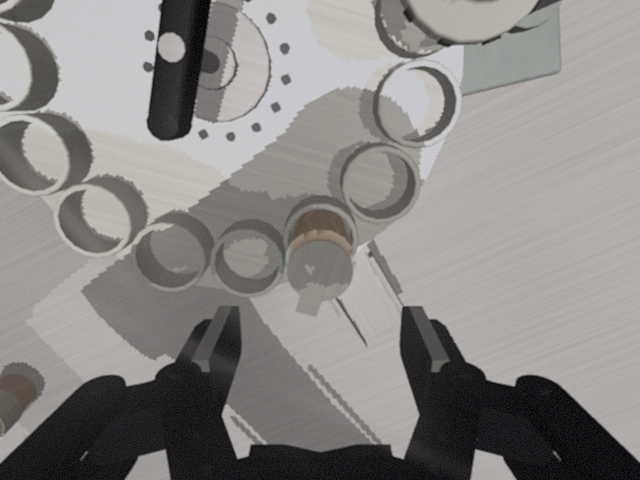

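The jar stands seated in the load cup, with its foil at (320,268) against a predicted (319,269). The knob's centre dot is at (172,46) and the bar's near end at (169,130).

```bash
python3 - <<'E'
from h import *
f={k:v for k,v in np.load("w6.npz").items()};T=f["pose"]
c=onz(f,(172,46),135,T);print(c)
g=cv2.cvtColor(f["pixels"],cv2.COLOR_BGR2GRAY);m=np.zeros_like(g,bool);m[0:150,140:215]=g[0:150,140:215]<45
for cc,st,mm in blobs(m,500):
    print(cc,st)
    for y in(10,30,50,70,90,110,125):
        x=np.where(mm[y])[0];print(y,x.min(),x.max())
for e in((169,128),(170,133)):
    w=onz(f,e,135,T);print(w,np.hypot(*(w-c)[:2]),np.degrees(np.arctan2(*(c-w)[:2][::-1])))
R=T[:3,:3]@np.linalg.inv(f["mount"][:3,:3]);s=np.array([467.9,-105.6,203.1])
print((R.T@(np.array([c[0],c[1],203.1])-s)).round(1))
E
```

```text
[592.03524898 -94.39813278 135.        ]
[170.4  15.5] [159, 0, 26, 36, 583]
10 161 184
30 160 180Traceback (most recent call last):
  File "<stdin>", line 8, in <module>
    return umr_minimum(a, axis, None, out, keepdims, initial, where)
ValueError: zero-size array to reduction operation minimum which has no identity
```

```bash
python3 -m crank '[{"translation":[0.010,-0.006,0],"dr":[0,0,0]},{"translation":[0.020,-0.012,0],"dr":[0,0,0]},{"translation":[0.025,-0.015,0],"dr":[0,0,0]},{"translation":[0.025,-0.015,0],"dr":[0,0,0]},{"translation":[0.017,-0.010,0],"dr":[0,0,0]},{"translation":[0.0099,-0.0059,0],"dr":[0,0,0]},{"translation":[0,0,0],"dr":[0,0,6.8]},{"translation":[0,0,0],"dr":[0,0,6.8]}]'
python3 -m crank '[{"translation":[0,0,0],"dr":[0,0,0]},{"translation":[0,0,0],"dr":[0,0,0]},{"translation":[0,0,0],"dr":[0,0,0]},{"translation":[0,0,0],"dr":[0,0,0]}]'
python3 - <<'E'
from h import *
s=arm.read_state();f=arm.grab_frame("wrist");T=wristT(f,s);np.savez("w7.npz",pose=T,**f);cv2.imwrite("pics/w7.png",f["pixels"])
print(s["position"],s["joint_positions"].round(2))
g=cv2.cvtColor(f["pixels"],cv2.COLOR_BGR2GRAY);m=np.zeros_like(g,bool);m[120:370,235:405]=g[120:370,235:405]<75
for c,st,mm in blobs(m,400):print(c,st)
b=max(blobs(m,400),key=lambda t:t[1][4]);print({y:(np.where(b[2][y])[0][[0,-1]].tolist()) for y in range(b[1][1]+5,b[1][1]+b[1][3],15)})
E
```

```text
time_s: 12.25
position: [592.6, -94.5, 202.5]
tool_rot: [[0.77, -0.638, -0.003], [-0.638, -0.77, -0.0], [-0.002, 0.002, -1.0]]
ft_force: [-0.6, 0.3, -0.2]
opening: 62.4
grip_force: 0.0
time_s: 12.58
position: [592.2, -94.6, 204.1]
tool_rot: [[0.775, -0.633, 0.0], [-0.633, -0.775, -0.0], [0.0, 0.0, -1.0]]
ft_force: [0.3, -0.6, 0.5]
opening: 62.1
grip_force: 0.0
[592.15864081 -94.5725341  204.05586028] [ 0.18  0.04  0.    0.   -1.53  0.71]
[320.4 254.4] [305, 190, 32, 141, 3364]
{195: [311, 332], 210: [307, 336], 225: [306, 336], 240: [306, 335], 255: [306, 335], 270: [306, 334], 285: [306, 333], 300: [306, 332], 315: [306, 332], 330: [327, 330]}
```

View pics/w7.png

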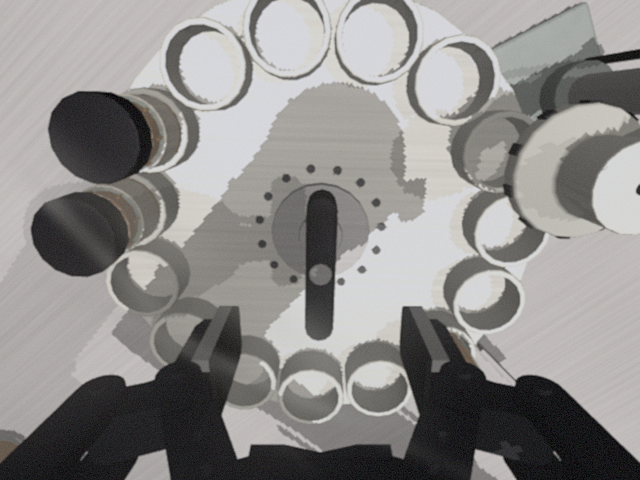

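The bar lies vertical in the view at x≈320, from y 190 to 338, with its centre dot at (320,272), as expected directly under the tool. Next I descend and grip.

```bash
python3 -m crank '[{"translation":[0,0,0.005],"dr":[0,0,0]},{"translation":[0,0,0.015],"dr":[0,0,0]},{"translation":[0,0,0.015],"dr":[0,0,0]},{"translation":[0,0,0.015],"dr":[0,0,0]},{"translation":[0,0,0.015],"dr":[0,0,0]},{"translation":[0,0,0.010],"dr":[0,0,0]},{"translation":[0,0,0.004],"dr":[0,0,0]},{"translation":[0,0,0],"dr":[0,0,0]}]'
python3 -m crank '[{"translation":[0,0,0],"dr":[0,0,0]},{"translation":[0,0,0],"dr":[0,0,0]},{"translation":[0,0,0],"dr":[0,0,0]},{"translation":[0,0,0],"dr":[0,0,0]},{"translation":[0,0,0],"dr":[0,0,0]},{"translation":[0,0,0],"dr":[0,0,0]},{"translation":[0,0,0],"dr":[0,0,0]},{"translation":[0,0,0],"dr":[0,0,0]}]' 180 40
python3 -m crank '[{"translation":[0,0,0],"dr":[0,0,0]},{"translation":[0,0,0],"dr":[0,0,0]},{"translation":[0,0,0],"dr":[0,0,0]},{"translation":[0,0,0],"dr":[0,0,0]},{"translation":[0,0,0],"dr":[0,0,0]},{"translation":[0,0,0],"dr":[0,0,0]},{"translation":[0,0,0],"dr":[0,0,0]},{"translation":[0,0,0],"dr":[0,0,0]}]' 255 60
```

```text
time_s: 13.3
position: [591.7, -94.6, 123.9]
tool_rot: [[0.773, -0.634, -0.002], [-0.634, -0.773, -0.0], [-0.001, 0.001, -1.0]]
ft_force: [0.3, -0.8, -0.2]
opening: 61.8
grip_force: 0.0
time_s: 13.97
position: [592.3, -94.6, 125.1]
tool_rot: [[0.773, -0.634, 0.0], [-0.634, -0.773, -0.0], [0.0, 0.0, -1.0]]
ft_force: [0.7, -0.0, -0.3]
opening: 25.2
grip_force: 0.0
time_s: 14.63
position: [592.3, -94.6, 125.2]
tool_rot: [[0.773, -0.634, 0.0], [-0.634, -0.773, -0.0], [0.0, 0.0, -1.0]]
ft_force: [-2.3, -0.5, 2.5]
opening: 15.2
grip_force: 58.6
```

```bash
python3 -m crank '[{"translation":[0,0,0],"dr":[0,0,-0.4]},{"translation":[0,0,0],"dr":[0,0,-0.7]},{"translation":[0,0,0],"dr":[0,0,-0.9]},{"translation":[0,0,0],"dr":[0,0,-1]},{"translation":[0,0,0],"dr":[0,0,-1]},{"translation":[0,0,0],"dr":[0,0,-1]},{"translation":[0,0,0],"dr":[0,0,-1]},{"translation":[0,0,0],"dr":[0,0,-1]}]'
python3 - <<'E'
from h import *
s=arm.read_state();print(s["ft_force"],s["ft_torque"],np.degrees(np.arctan2(s["tool_rot"][1,0],s["tool_rot"][0,0])))
E
```

```text
time_s: 15.3
position: [592.4, -94.4, 125.2]
tool_rot: [[0.846, -0.534, 0.0], [-0.534, -0.846, 0.0], [0.0, -0.0, -1.0]]
ft_force: [-2.1, 2.0, 3.1]
opening: 15.1
grip_force: 59.3
[-2.09392284  1.99686892  3.13162246] [ 0.63405264  0.69628602 -0.26694379] -32.260892759928986
```

```bash

python3 -m crank '[{"translation":[0,0,0],"dr":[0,0,-1]},{"translation":[0,0,0],"dr":[0,0,-1]},{"translation":[0,0,0],"dr":[0,0,-1]},{"translation":[0,0,0],"dr":[0,0,-1]},{"translation":[0,0,0],"dr":[0,0,-1]},{"translation":[0,0,0],"dr":[0,0,-1]},{"translation":[0,0,0],"dr":[0,0,-1]},{"translation":[0,0,0],"dr":[0,0,-1]}]'
python3 -m crank '[{"translation":[0,0,0],"dr":[0,0,-1]},{"translation":[0,0,0],"dr":[0,0,-1]},{"translation":[0,0,0],"dr":[0,0,-1]},{"translation":[0,0,0],"dr":[0,0,-1]},{"translation":[0,0,0],"dr":[0,0,-1]},{"translation":[0,0,0],"dr":[0,0,-1]},{"translation":[0,0,0],"dr":[0,0,-1]},{"translation":[0,0,0],"dr":[0,0,-1]}]'
python3 -c 'from plant import arm;s=arm.read_state();print(s["ft_torque"],s["joint_positions"])'
python3 -m crank '[{"translation":[0,0,0],"dr":[0,0,-1]},{"translation":[0,0,0],"dr":[0,0,-1]},{"translation":[0,0,0],"dr":[0,0,-1]},{"translation":[0,0,0],"dr":[0,0,-1]},{"translation":[0,0,0],"dr":[0,0,-1]},{"translation":[0,0,0],"dr":[0,0,-1]},{"translation":[0,0,0],"dr":[0,0,-1]},{"translation":[0,0,0],"dr":[0,0,-1]}]'
python3 -m crank '[{"translation":[0,0,0],"dr":[0,0,-1]},{"translation":[0,0,0],"dr":[0,0,-1]},{"translation":[0,0,0],"dr":[0,0,-1]},{"translation":[0,0,0],"dr":[0,0,-1]},{"translation":[0,0,0],"dr":[0,0,-1]},{"translation":[0,0,0],"dr":[0,0,-1]},{"translation":[0,0,0],"dr":[0,0,-1]},{"translation":[0,0,0],"dr":[0,0,-1]}]'
```

```text
time_s: 15.97
position: [592.6, -94.2, 125.2]
tool_rot: [[0.912, -0.411, 0.001], [-0.411, -0.912, 0.0], [0.0, -0.001, -1.0]]
ft_force: [-0.4, 5.8, 4.4]
opening: 15.1
grip_force: 59.0
time_s: 16.63
position: [592.6, -93.9, 125.2]
tool_rot: [[0.96, -0.28, 0.001], [-0.28, -0.96, 0.001], [0.001, -0.001, -1.0]]
ft_force: [-1.0, 5.3, 5.5]
opening: 14.8
grip_force: 59.2
[ 1.91293598  0.26518693 -0.06430251] [ 1.76089380e-01  6.10227444e-02 -1.20741493e-01 -6.24451693e-04
 -1.38800700e+00  1.11117949e+00]
time_s: 17.3
position: [592.7, -93.7, 125.2]
tool_rot: [[0.99, -0.144, 0.001], [-0.144, -0.99, 0.001], [0.001, -0.001, -1.0]]
ft_force: [-0.6, 7.0, 4.5]
opening: 15.0
grip_force: 59.5
time_s: 17.97
position: [592.7, -93.4, 125.2]
tool_rot: [[1.0, -0.004, 0.001], [-0.004, -1.0, 0.002], [0.001, -0.002, -1.0]]
ft_force: [-2.2, 8.8, 5.1]
opening: 15.1
grip_force: 59.1
```

```bash

python3 -m crank '[{"translation":[0,0,0],"dr":[0,0,-1]},{"translation":[0,0,0],"dr":[0,0,-1]},{"translation":[0,0,0],"dr":[0,0,-1]},{"translation":[0,0,0],"dr":[0,0,-1]},{"translation":[0,0,0],"dr":[0,0,-1]},{"translation":[0,0,0],"dr":[0,0,-1]},{"translation":[0,0,0],"dr":[0,0,-1]},{"translation":[0,0,0],"dr":[0,0,-1]}]'
python3 -m crank '[{"translation":[0,0,0],"dr":[0,0,-1]},{"translation":[0,0,0],"dr":[0,0,-1]},{"translation":[0,0,0],"dr":[0,0,-1]},{"translation":[0,0,0],"dr":[0,0,-1]},{"translation":[0,0,0],"dr":[0,0,-1]},{"translation":[0,0,0],"dr":[0,0,-1]},{"translation":[0,0,0],"dr":[0,0,-1]},{"translation":[0,0,0],"dr":[0,0,-1]}]'
python3 -m crank '[{"translation":[0,0,0],"dr":[0,0,-1]},{"translation":[0,0,0],"dr":[0,0,-1]},{"translation":[0,0,0],"dr":[0,0,-1]},{"translation":[0,0,0],"dr":[0,0,-1]},{"translation":[0,0,0],"dr":[0,0,-1]},{"translation":[0,0,0],"dr":[0,0,-1]},{"translation":[0,0,0],"dr":[0,0,-1]},{"translation":[0,0,0],"dr":[0,0,-1]}]'
python3 -m crank '[{"translation":[0,0,0],"dr":[0,0,-1]},{"translation":[0,0,0],"dr":[0,0,-1]},{"translation":[0,0,0],"dr":[0,0,-1]},{"translation":[0,0,0],"dr":[0,0,-1]},{"translation":[0,0,0],"dr":[0,0,-1]},{"translation":[0,0,0],"dr":[0,0,-0.9]},{"translation":[0,0,0],"dr":[0,0,-0.7]},{"translation":[0,0,0],"dr":[0,0,-0.4]}]'
python3 -m crank '[{"translation":[0,0,0],"dr":[0,0,-0.7]},{"translation":[0,0,0],"dr":[0,0,-0.3]},{"translation":[0,0,0],"dr":[0,0,0]},{"translation":[0,0,0],"dr":[0,0,0]},{"translation":[0,0,0],"dr":[0,0,0]},{"translation":[0,0,0],"dr":[0,0,0]}]'
python3 - <<'E'
from h import *
s=arm.read_state();print(s["ft_torque"],np.degrees(np.arctan2(s["tool_rot"][1,0],s["tool_rot"][0,0])))
fs=arm.grab_frame("scene");ft=arm.grab_frame("top");np.savez("s8.npz",**fs);np.savez("t8.npz",**ft)
a=cv2.resize(fs["pixels"][135:315,180:360],(540,540));b=cv2.resize(ft["pixels"][150:300,285:385],(260,390))
o=np.zeros((540,800,3),np.uint8);o[:,:540]=a;o[:390,540:]=b;cv2.imwrite("pics/f8.png",cv2.convertScaleAbs(o,alpha=1.2))
E
```

```text
time_s: 18.63
position: [592.7, -93.1, 125.2]
tool_rot: [[0.991, 0.135, 0.001], [0.135, -0.991, 0.002], [0.001, -0.002, -1.0]]
ft_force: [-1.4, 8.8, 6.3]
opening: 15.2
grip_force: 59.4
time_s: 19.3
position: [592.7, -92.8, 125.2]
tool_rot: [[0.962, 0.272, 0.001], [0.272, -0.962, 0.002], [0.002, -0.002, -1.0]]
ft_force: [-0.7, 9.8, 6.4]
opening: 14.6
grip_force: 59.7
time_s: 19.97
position: [592.6, -92.6, 125.2]
tool_rot: [[0.915, 0.404, 0.001], [0.404, -0.915, 0.003], [0.002, -0.002, -1.0]]
ft_force: [-3.1, 11.3, 7.0]
opening: 15.0
grip_force: 59.4
time_s: 20.63
position: [592.5, -92.4, 125.2]
tool_rot: [[0.859, 0.512, 0.001], [0.512, -0.859, 0.003], [0.002, -0.002, -1.0]]
ft_force: [-3.0, 12.3, 7.1]
opening: 15.4
grip_force: 59.5
time_s: 21.13
position: [592.4, -92.4, 125.2]
tool_rot: [[0.85, 0.526, 0.0], [0.526, -0.85, 0.003], [0.002, -0.002, -1.0]]
ft_force: [-3.0, 12.1, 7.1]
opening: 14.9
grip_force: 59.5
[3.90361902 1.11837089 0.01979618] 31.761546833624767
```

View pics/f8.png

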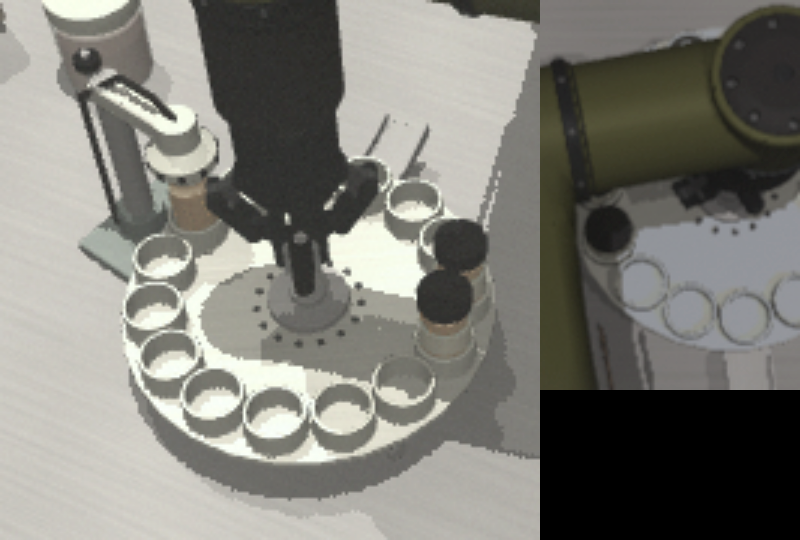

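The final picture shows the foil jar under the sealing head (crop (190,195)), the fingers on the knob, and both capped dial jars upright. The cups have fallen back onto their starting places: load cup at top (363.8,271.9) now against (363.1,271.9) at the start. The wrist torque about the axis is about zero, so the dial is on a stop.

```bash
python3 -c '
from plant import arm
s=arm.read_state();print(s["grip_force"],s["time_s"]);print(arm.sign_off())'
```

```text
59.51751172542572 21.2333
the job is handed in; nothing more can be done
None
```

The job is handed in: the foil jar is seated in the loading cup, the dial is turned 71° counter-clockwise onto the third stop with the jar under the sealing head, and the fingers still grip the knob at about 60 N (21 s used). No verdict came back.

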